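# Transfer camera optics to the inspection tray in reverse order

### The arm

A 6-joint arm with a two-finger parallel gripper is mounted at the origin on the work surface. World frame = base frame: x ahead of the robot, y to its left, z up, the work surface at z = 0. Lengths are in m, angles in rad, forces in N, time in s.
With the tool pointing down it reaches from about 0.275 to 0.825 m from the base axis. Payload 4.9 kg.
Tool frame: the origin (TCP) lies midway between the tips of the shut fingers; the grasp point (between the pads) lies 19 mm behind it (bot.grip_depth is the distance from the TCP to the grasp point, in m); y points along the fingers, x is the direction in which the jaws open and shut, and the axes are right-handed (so a half turn about y gives the same grasp; the last joint's range is limited). The gripper opens to 85 mm and grips with 20 to 120 N. Pads are 22 mm wide; open, the fingers measure 114 mm over their backs; the gripper's body (76 mm by 85 mm) begins 54 mm behind the grasp point. The pads swing forward as they close: fully open they stand 13 mm farther back than shut.
Start: joints at [-0.134, 0.326, -0.193, 1.052, 0, 1.437], TCP at [0.55, 0, 0.231] pointing down, gripper open.
Joint ranges: [-2.65, 2.65], [-0.97, 1.79], [-1.3, 1.35], [-1.93, 2.1], [-1.47, 1.37], [-3.14, 3.14]. Speed limits (rad/s): [2.57, 2.57, 3.14, 3.14, 3.14, 3.14].

### API

Orientations are given as a unit quaternion [w, x, y, z].
In Python, from cell import bot gives the robot as it stands. Calls block until the motion is done:
- bot.move_pose(position, orientation): joint-space move of the TCP to a pose.
- bot.move_linear(position, speed=0.15, rotation=None, until_force=None): straight line of the TCP; rotation=None keeps the orientation; speed is the mean speed in m/s. With until_force (N) it stops when the force on the tool has changed by that much, and returns True; else False.
- bot.goto_joints(angles): joint-space move.
- bot.set_gripper(opening, grasp_force=None): opening from 0.0 (shut) to 1.0 (fully open); grasp_force is the grip in N (None keeps the last); returns when the fingers have stopped.
- bot.wait(seconds).
- bot.solve_ik(position, orientation): joint angles nearest the present ones, or None.
- bot.camera(name): name is "scene" or "side" or "wrist"; returns the picture (420x560x3 uint8, red, green, blue); there is no depth.
- bot.calibration(name): a dict with "mtx" (3x3 intrinsics, pixels), "extrinsics" (4x4, takes a point from world to camera coordinates); the wrist camera has in their place "hand_eye" (4x4, takes a point from camera to tool coordinates, whose origin is the TCP and whose axes are the tool frame's). Camera axes: x right, y down, z forward; pixel columns grow to the right and rows downward; lengths in m; the calibration is good to about 2 mm. A picture is of the moment at which its call begins: read the wrist's pose just before it. calibration takes no time and is no camera call.
A pose or a line that the arm cannot do raises bot.PlanningError and nothing moves.
- bot.close_job(): hands the job in, once; it reports no verdict.
Trained networks look in the newest picture that a camera, given by its name, has taken for a name from the list of things; names that differ only in an ending like _2 or _b are one class to them, and where a whole thing is asked for, a point or a joint stands for the part that bears it (a point fixed in the world has none). Each returns a list of dicts, best first, with "confidence" (0 to 1); they miss things now and then, are a little off and sometimes report something else, mostly with a low value. They report only what shows in the picture. A call takes as long as a camera call.
- bot.search_frame(camera, thing): "bbox" ([left, top, width, height] in pixels, round what is visible of it).
Readings, each from a call of its own:
- bot.read_clock(): time.
- bot.read_joint_positions(): joint angles.
- bot.read_joint_vel(): joint speeds.
- bot.read_joint_efforts(): joint torques, N m.
- bot.read_position(): TCP position.
- bot.read_tool_rot(): TCP orientation.
- bot.read_ft_force(): force on the tool from outside, world axes, zero at the start.
- bot.read_moment(): the same for the moment, N m.
- bot.read_gripper_width(): opening from 0.0 (shut) to 1.0 (fully open).
Only numpy, scipy, OpenCV 4.12 (cv2) and the standard library are available. Lean on these libraries where they do the work, as an engineer would, in place of code of your own. Each camera call takes 0.05 s, during which the arm holds its last target. There are 200 camera calls.

### The job

Move the four camera optics from the nests on the aluminium carrier rail into the four cells of the grey inspection tray, one to a cell, in reverse order counted from the posts: the piece nearest the rail's post goes into the cell farthest from the tray's post, the second nearest into the second farthest, and so on. Keep them upright and put each one down gently, without dropping it, so that it stands flat on the floor of its cell.

Things in the scene. Friction and masses are not known exactly. Their poses are not given: they have to be found in the camera images.
- stub: short fat round lens, dark metal, plain straight cylinder 40 mm diameter, 52 mm tall, 160 g (mass varies by a quarter). Loose, stands upright in its nest at the start. Origin: centre of its underside, z up. Its round glass shows on top.
- slim: long slim round lens, dark metal, plain straight cylinder 30 mm diameter, 80 mm tall (the tallest), 140 g (mass varies by a quarter). Loose, stands upright in its nest at the start. Origin: centre of its underside, z up. Its round glass shows on top.
- stepped: stepped round lens, dark metal, 68 mm tall: 40 mm diameter up to 34 mm above its underside, 30 mm diameter above that, 170 g (mass varies by a quarter). Loose, stands upright in its nest at the start. Origin: centre of its underside, z up. Its round glass shows on top.
- prism: square prism housing, dark metal, upright block 36 x 36 mm, 60 mm tall, 180 g; x and y axes square to its sides (mass varies by a quarter). Loose, stands upright in its nest at the start. Origin: centre of its underside, z up. Its round glass shows on top.
- stub_nest: the fixed nest on the rail in which the stub piece stands at the start: square white plastic dish, 60 x 60 mm outside, 52 x 52 mm inside, floor 4 mm thick, rim 12 mm above its underside. The four nests look alike. Origin: centre of its underside, 10 mm above the table; axes parallel to the rail's.
- slim_nest: the fixed nest on the rail in which the slim piece stands at the start: square white plastic dish, 60 x 60 mm outside, 52 x 52 mm inside, floor 4 mm thick, rim 12 mm above its underside. The four nests look alike. Origin: centre of its underside, 10 mm above the table; axes parallel to the rail's.
- stepped_nest: the fixed nest on the rail in which the stepped piece stands at the start: square white plastic dish, 60 x 60 mm outside, 52 x 52 mm inside, floor 4 mm thick, rim 12 mm above its underside. The four nests look alike. Origin: centre of its underside, 10 mm above the table; axes parallel to the rail's.
- prism_nest: the fixed nest on the rail in which the prism piece stands at the start: square white plastic dish, 60 x 60 mm outside, 52 x 52 mm inside, floor 4 mm thick, rim 12 mm above its underside. The four nests look alike. Origin: centre of its underside, 10 mm above the table; axes parallel to the rail's.
- rail: carrier rail, fixed: aluminium bar 300 x 70 x 10 mm with four white nests in a row at x = -90, -30, +30, +90 mm. Steel post, 12 mm diameter, at x = +138 mm, top 42 mm above the table. Origin: centre of underside, on the table; x along the row to the post, z up. Lies left or right of the robot's middle, the post at the end away from the robot.
- tray: inspection tray, fixed, empty: grey plastic, 300 x 70 mm, four open cells in a row at x = -90, -30, +30, +90 mm, y = 0, each 56 x 56 mm inside; cell floor 10 mm, rims (4 mm thick) 18 mm above the table. Post like the rail's at x = +138 mm. Origin: centre of underside, on the table; x along the row to the post, z up. On the other side from the rail, post at the end away from the robot.

How it is judged:
At the end, for the whole second after the job is handed in: Each piece stands in the tray cell of the reverse order: within 14 mm of the cell centre along and across, underside within 3.5 mm of the cell floor, tilt under 0.08 rad, speed under 0.02 m/s (((x of stub_nest in the frame of rail between -0.11 and -0.07 m and x of stub in the frame of tray between 0.076 and 0.104 m) or (x of stub_nest in the frame of rail between -0.05 and -0.01 m and x of stub in the frame of tray between 0.016 and 0.044 m) or (x of stub_nest in the frame of rail between 0.01 and 0.05 m and x of stub in the frame of tray between -0.044 and -0.016 m) or (x of stub_nest in the frame of rail between 0.07 and 0.11 m and x of stub in the frame of tray between -0.104 and -0.076 m)) and y of stub in the frame of tray between -0.014 and 0.014 m and z of each of stub, slim, stepped, prism in the frame of tray below 0.0135 m and angle between each of stub, slim, stepped, prism's own z axis and vertical below 0.08 rad and linear speed of each of stub, slim, stepped, prism below 0.02 m/s and ((x of slim_nest in the frame of rail between -0.11 and -0.07 m and x of slim in the frame of tray between 0.076 and 0.104 m) or (x of slim_nest in the frame of rail between -0.05 and -0.01 m and x of slim in the frame of tray between 0.016 and 0.044 m) or (x of slim_nest in the frame of rail between 0.01 and 0.05 m and x of slim in the frame of tray between -0.044 and -0.016 m) or (x of slim_nest in the frame of rail between 0.07 and 0.11 m and x of slim in the frame of tray between -0.104 and -0.076 m)) and y of slim in the frame of tray between -0.014 and 0.014 m and ((x of stepped_nest in the frame of rail between -0.11 and -0.07 m and x of stepped in the frame of tray between 0.076 and 0.104 m) or (x of stepped_nest in the frame of rail between -0.05 and -0.01 m and x of stepped in the frame of tray between 0.016 and 0.044 m) or (x of stepped_nest in the frame of rail between 0.01 and 0.05 m and x of stepped in the frame of tray between -0.044 and -0.016 m) or (x of stepped_nest in the frame of rail between 0.07 and 0.11 m and x of stepped in the frame of tray between -0.104 and -0.076 m)) and y of stepped in the frame of tray between -0.014 and 0.014 m and ((x of prism_nest in the frame of rail between -0.11 and -0.07 m and x of prism in the frame of tray between 0.076 and 0.104 m) or (x of prism_nest in the frame of rail between -0.05 and -0.01 m and x of prism in the frame of tray between 0.016 and 0.044 m) or (x of prism_nest in the frame of rail between 0.01 and 0.05 m and x of prism in the frame of tray between -0.044 and -0.016 m) or (x of prism_nest in the frame of rail between 0.07 and 0.11 m and x of prism in the frame of tray between -0.104 and -0.076 m)) and y of prism in the frame of tray between -0.014 and 0.014 m); the robot touches nothing.
It fails at once if a piece is tipped over (more than 0.6 rad) (angle between any of stub, slim, stepped, prism's own z axis and vertical above 0.6 rad).
It fails at once if a piece is dropped (about 25 mm or more) or flung: faster than 0.7 m/s while not in the fingers ((contact force between the fingers and stub below 0.05 N and linear speed of stub above 0.7 m/s) or (contact force between the fingers and slim below 0.05 N and linear speed of slim above 0.7 m/s) or (contact force between the fingers and stepped below 0.05 N and linear speed of stepped above 0.7 m/s) or (contact force between the fingers and prism below 0.05 N and linear speed of prism above 0.7 m/s)).
It also fails if it takes over 99 s, if anything falls off the work surface, if the arm or the gripper's body presses on something with over 40 N, if the wrist force passes 120 N, or if a joint passes its speed limit or range.

## Working session

There is one attempt and no reset: what is moved stays moved. The work goes in short steps, each a Python script; the robot and the scene stay as the last script left them, time stands still between calls to the robot, and variables do not carry over. Pictures are saved under pics/ and viewed, about 12 in all and at most 16, crops included, and the job is handed in when it is done.

```bash
mkdir -p pics; ls; python3 - <<'E'
from cell import bot
import cv2, numpy as np
ims=[]
for c in ["scene","side"]:
    im=bot.camera(c); ims.append(im); cv2.imwrite(f"pics/{c}0.png",im[:,:,::-1])
    k=bot.calibration(c); print(c,k["mtx"].round(1).tolist(),k["extrinsics"].round(3).tolist())
    for t in ["stub","slim","stepped","prism","rail","tray","stub_nest"]:
        print(t,[(np.round(d["bbox"]).astype(int).tolist(),round(d["confidence"],2)) for d in bot.search_frame(c,t)][:5])
print(bot.calibration("wrist"),bot.read_tool_rot(),bot.read_clock())
E
```

```text
pics
scene [[513.6, 0.0, 279.4], [0.0, 513.6, 208.4], [0.0, 0.0, 1.0]] [[-0.079, 0.997, -0.005, 0.075], [0.694, 0.051, -0.718, -0.324], [-0.715, -0.06, -0.696, 1.314], [0.0, 0.0, 0.0, 1.0]]
stub [([445, 250, 37, 42], 0.91)]
slim [([434, 209, 30, 46], 0.91)]
stepped [([415, 171, 31, 37], 0.7), ([123, 167, 66, 120], 0.5)]
prism [([422, 192, 37, 40], 0.73)]
rail [([403, 185, 89, 130], 0.86), ([438, 261, 48, 35], 0.75)]
tray [([125, 168, 64, 120], 0.86), ([438, 208, 29, 48], 0.56)]
stub_nest [([438, 261, 49, 33], 0.69), ([411, 191, 11, 19], 0.4)]
side [[381.8, 0.0, 277.5], [0.0, 381.8, 209.9], [0.0, 0.0, 1.0]] [[-0.989, -0.147, 0.012, 0.55], [-0.092, 0.552, -0.829, 0.089], [0.115, -0.821, -0.56, 0.747], [0.0, 0.0, 0.0, 1.0]]
stub [([189, 286, 35, 42], 0.63)]
slim [([237, 268, 22, 55], 0.72)]
stepped [([310, 279, 29, 49], 0.71)]
prism [([276, 283, 22, 43], 0.64)]
rail [([165, 304, 203, 41], 0.66)]
tray [([245, 157, 121, 20], 0.87)]
stub_nest [([187, 303, 43, 29], 0.74), ([226, 298, 44, 37], 0.31), ([189, 285, 34, 44], 0.26)]
{'mtx': array([[325.06046862,   0.        , 279.65111246],
       [  0.        , 325.06046862, 209.36252914],
       [  0.        ,   0.        ,   1.        ]]), 'hand_eye': array([[ 9.99999317e-01, -1.16650134e-03,  7.72895055e-05,
         2.12222627e-04],
       [-4.40362860e-04, -3.14614169e-01,  9.49219538e-01,
        -1.41764062e-01],
       [-1.08294949e-03, -9.49218923e-01, -3.14614468e-01,
         8.18948820e-02],
       [ 0.00000000e+00,  0.00000000e+00,  0.00000000e+00,
         1.00000000e+00]])} [-7.07104876e-01  7.07108686e-01  1.48586039e-05  2.33466951e-05] 0.8
```

```bash
python3 - <<'E'
import cv2,numpy as np
a=cv2.imread("pics/scene0.png");b=cv2.imread("pics/side0.png")
cv2.imwrite("pics/s1.png",a)
l=cv2.resize(a[140:320,90:240],None,fx=2.6,fy=2.6,interpolation=3);r=cv2.resize(a[140:320,380:530],None,fx=2.6,fy=2.6,interpolation=3)
cv2.imwrite("pics/s2.png",np.hstack([l,r]))
E
```

```text
(no output)
```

View pics/scene0.png

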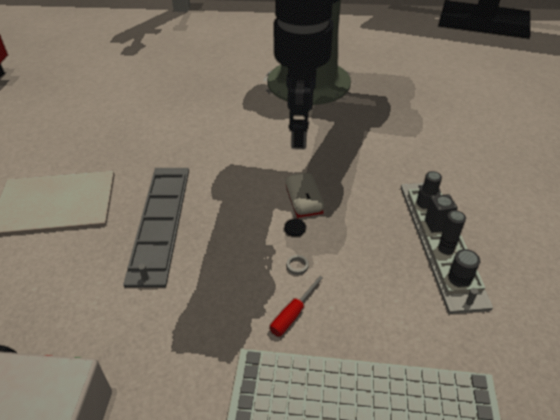

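View pics/side0.png

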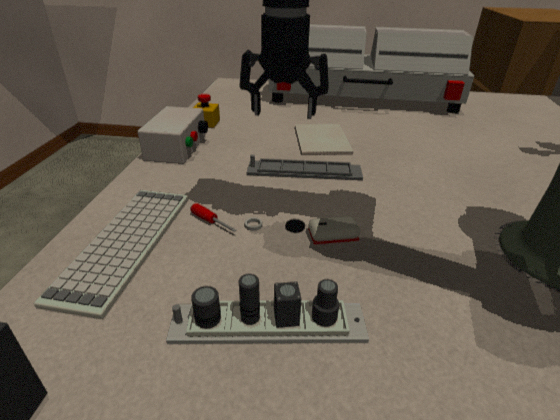

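View pics/s2.png

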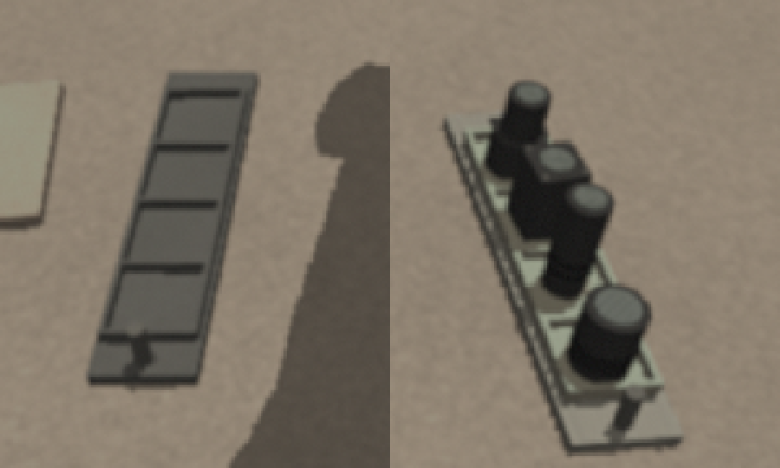

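The pictures show the rail on the +y side at about px (400–490, 185–310) in the scene view. From the post inward the order is stub (464,267), slim (452,232), prism (441,212), stepped (430,190). The empty tray is on the −y side at about px (125–189, 168–286), with its post at the bottom. The mapping is therefore stub→−90, slim→−30, prism→+30, stepped→+90. Next I'll fit the poses from the corners and look from close by.

```bash
cat > h.py <<'E'
from cell import bot
import numpy as np, cv2
from scipy.optimize import least_squares
from scipy.spatial.transform import Rotation as Ro
def quat(u):            # tool x along u=(ux,uy), tool y down
    x=np.array([u[0],u[1],0.]);y=np.array([0,0,-1.]);R=np.c_[x,y,np.cross(x,y)]
    q=Ro.from_matrix(R).as_quat(); return q[[3,0,1,2]]
def pw(pose,x,y,z):     # frame (x,y,yaw) -> world
    c,s=np.cos(pose[2]),np.sin(pose[2]); return np.array([pose[0]+c*x-s*y,pose[1]+s*x+c*y,z])
def proj(P,K,E): p=(E[:3,:3]@np.asarray(P).T).T+E[:3,3]; p=p@K.T; return p[:,:2]/p[:,2:]
def wristE():
    T=np.eye(4);q=np.array(bot.read_tool_rot());T[:3,:3]=Ro.from_quat(q[[1,2,3,0]]).as_matrix();T[:3,3]=bot.read_position()
    k=bot.calibration("wrist"); return k["mtx"],np.linalg.inv(T@k["hand_eye"])
def back(px,z,K,E):
    R,t=E[:3,:3],E[:3,3]; d=R.T@np.linalg.inv(K)@np.array([px[0],px[1],1.]); o=-R.T@t
    return o+d*(z-o[2])/d[2]
def fit(views,x0):       # views: list of (K,E,local pts Nx3,px Nx2)
    f=lambda p: np.concatenate([(proj([pw(p,*q) for q in L],K,E)-px).ravel() for K,E,L,px in views])
    r=least_squares(f,x0,loss="soft_l1"); return r.x,np.abs(r.fun).reshape(-1,2).round(1)
E
python3 - <<'E'
from h import *
k=bot.calibration("scene");K,E=k["mtx"],k["extrinsics"]
c=lambda x,y,o:(o[0]+(x-o[1])/2.6,140+y/2.6)
L=(90,0);R=(380,390)
h=lambda l:np.array(l,float)
rl=h([[.15,-.035,.01],[.15,.035,.01],[-.15,-.035,.01]]);rp=h([c(570,447,R),c(680,438,R),c(443,122,R)])
tl=h([[-.15,-.035,.01],[-.15,.035,.01],[.15,-.035,.01],[.15,.035,.01]])
tp=h([c(170,74,L),c(257,74,L),c(90,377,L),c(197,380,L)])
rail,e1=fit([(K,E,rl,rp)],[.5,.3,0]);tray,e2=fit([(K,E,tl,tp)],[.5,-.3,0])
print(rail.round(4),e1.tolist());print(tray.round(4),e2.tolist())
k=bot.calibration("side");K,E=k["mtx"],k["extrinsics"]
print(proj([pw(rail,.15,.035,.01),pw(rail,-.15,.035,.01)],K,E).round(),proj([pw(tray,.15,.035,.01),pw(tray,-.15,.035,.01)],K,E).round())
for n,p in(("rail",rail),("tray",tray)):
  for x in(-.09,.09):
    for s in(1,-1):
      u=np.array([-np.sin(p[2]),np.cos(p[2])])*s
      for z in (.03,.2):
        j=bot.solve_ik(pw(p,x,0,z),quat(u)); print(n,x,s,z,None if j is None else np.round(j,2).tolist())
E
```

```text
[0.5373 0.2536 0.1619] [[0.6, 0.2], [1.0, 0.4], [0.2, 2.4]]
[ 0.5272 -0.2535  0.0811] [[0.2, 0.3], [0.4, 0.4], [1.1, 1.0], [0.7, 0.4]]
[[164. 339.]
 [366. 338.]] [[244. 173.]
 [361. 178.]]
rail -0.09 1 0.03 [0.34, 0.48, -0.55, 0.54, 0.0, 0.18]
rail -0.09 1 0.2 [0.34, 0.27, -0.35, 0.95, 0.0, 0.18]
rail -0.09 -1 0.03 [0.34, 0.48, -0.55, 0.54, 0.0, -2.96]
rail -0.09 -1 0.2 [0.34, 0.27, -0.35, 0.95, 0.0, -2.96]
rail 0.09 1 0.03 [0.3, 0.74, -0.05, 0.79, 0.0, 0.13]
rail 0.09 1 0.2 [0.3, 0.59, 0.15, 1.13, 0.0, 0.13]
rail 0.09 -1 0.03 [0.3, 0.74, -0.05, 0.79, 0.0, -3.01]
rail 0.09 -1 0.2 [0.3, 0.59, 0.15, 1.13, 0.0, -3.01]
tray -0.09 1 0.03 [-0.68, 0.49, -0.55, 0.54, 0.0, -0.76]
tray -0.09 1 0.2 [-0.68, 0.28, -0.35, 0.95, 0.0, -0.76]
tray -0.09 -1 0.03 [-0.68, 0.49, -0.55, 0.54, 0.0, 2.38]
tray -0.09 -1 0.2 [-0.68, 0.28, -0.35, 0.95, 0.0, 2.38]
tray 0.09 1 0.03 [-0.49, 0.71, -0.1, 0.76, 0.0, -0.57]
tray 0.09 1 0.2 [-0.49, 0.56, 0.09, 1.1, 0.0, -0.57]
tray 0.09 -1 0.03 [-0.49, 0.71, -0.1, 0.76, 0.0, 2.57]
tray 0.09 -1 0.2 [-0.49, 0.56, 0.09, 1.1, 0.0, 2.57]
```

```bash
python3 - <<'E'
from h import *
rail=[.5373,.2536,.1619];tray=[.5272,-.2535,.0811]
import json
json.dump({"rail":rail,"tray":tray},open("p.json","w"))
for n,p in(("tray",tray),("rail",rail)):
    u=np.array([-np.sin(p[2]),np.cos(p[2])])
    bot.move_pose(pw(p,0,0,.24),quat(u))
    K,E=wristE(); im=bot.camera("wrist"); np.savez(n+"_w.npz",K=K,E=E)
    d=im.copy()
    pts=[pw(p,x,y,.018) for x in(-.12,-.06,0,.06,.12) for y in(-.028,.028)] if n=="tray" else [pw(p,x,y,.022) for x in(-.09,-.03,.03,.09) for y in(-.03,.03)]
    for q in proj(pts,K,E): cv2.circle(d,tuple(int(round(v)) for v in q),2,(255,0,0),-1)
    cv2.imwrite(f"pics/{n}_w.png",im[:,:,::-1]);cv2.imwrite(f"pics/{n}_wd.png",d[:,:,::-1])
    for t in ["stub","slim","stepped","prism"] if n=="rail" else ["tray"]:
        print(t,[(np.round(b["bbox"],1).tolist(),round(b["confidence"],2)) for b in bot.search_frame("wrist",t)][:2])
print(bot.read_clock())
E
```

```text
tray [([244.2, 23.2, 68.6, 269.7], 0.92)]
stub [([266.6, 230.3, 34.9, 50.3], 0.7)]
slim [([265.6, 183.7, 29.2, 51.5], 0.63), ([254.7, 223.3, 52.9, 47.1], 0.18)]
stepped [([258.7, 67.9, 40.2, 44.1], 0.61)]
prism [([261.1, 132.0, 43.5, 44.9], 0.89), ([256.9, 65.3, 44.6, 47.0], 0.16)]
4.8083
```

View pics/rail_wd.png

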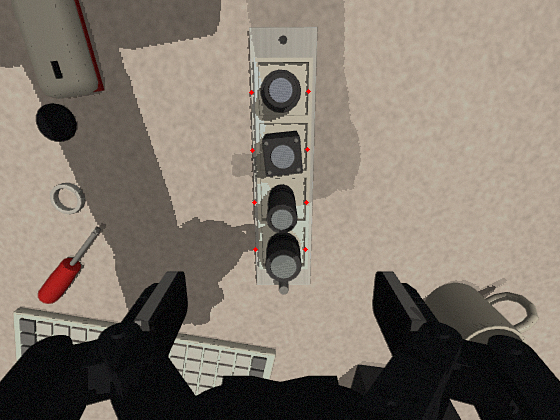

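View pics/tray_wd.png

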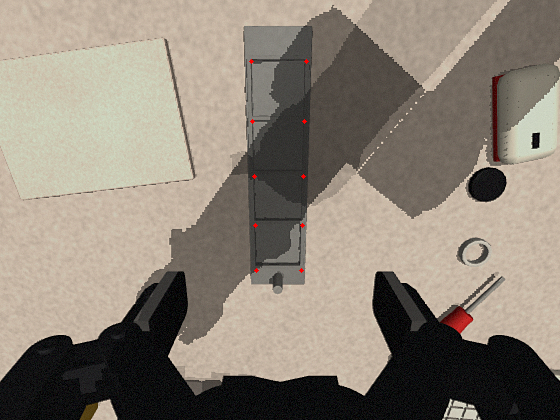

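The rail view shows stepped (281,90), prism (282,153), slim (281,212), stub (284,262) in the nests. The red dots sit a few px left of the nest edges on the rail and about 5 px low at the tray's post end. A zoom will give a refit.

```bash
python3 - <<'E'
import cv2,numpy as np
o=[]
for n in("rail","tray"):
    a=cv2.imread(f"pics/{n}_w.png")[15:305,225:335]
    a=cv2.convertScaleAbs(cv2.resize(a,None,fx=3.5,fy=2.05,interpolation=2),alpha=1.5)
    for y in range(20,305,20):cv2.putText(a,str(y),(0,int((y-15)*2.05)+4),0,.35,(0,0,255),1);cv2.line(a,(22,int((y-15)*2.05)),(40,int((y-15)*2.05)),(0,0,255),1)
    for x in range(230,335,10):cv2.putText(a,str(x),(int((x-225)*3.5)-9,8),0,.3,(255,0,0),1);cv2.line(a,(int((x-225)*3.5),10),(int((x-225)*3.5),18),(255,0,0),1)
    o.append(a)
cv2.imwrite("pics/z1.png",np.hstack(o))
E
```

```text
(no output)
```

View pics/z1.png

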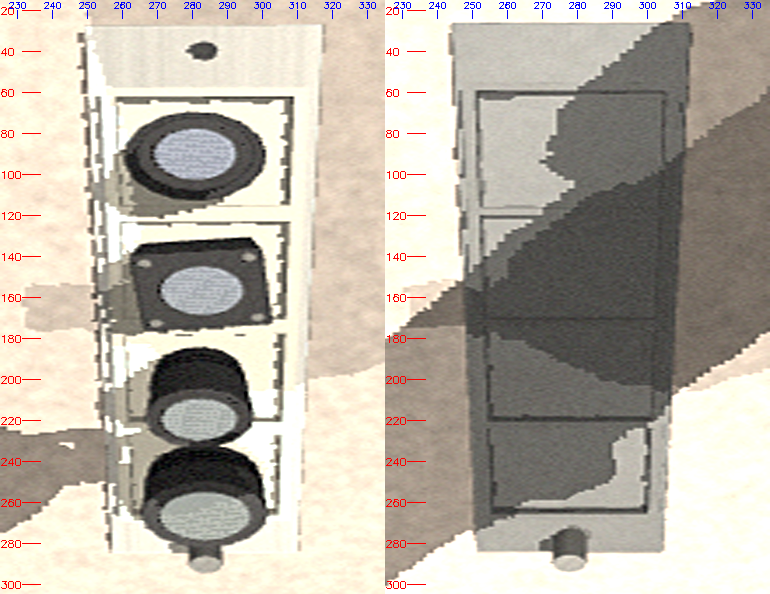

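```bash
python3 - <<'E'
from h import *
import json
P=json.load(open("p.json"))
def W(n): d=np.load(n+"_w.npz"); return d["K"],d["E"]
c=lambda o:np.array([(225+x/3.5,15+y/2.05) for x,y in o])
L=np.array
for z in(.01,.018):
    K,E=W("tray")
    print("tray z",z)
    lo=L([[-.15,-.035,z],[-.15,.035,z],[.15,-.035,z],[.15,.035,z]]);lop=c([(68,23),(306,23),(93,550),(278,550)])
    li=L([[-.118,-.028,.018],[-.118,.028,.018],[.118,-.028,.018],[.118,.028,.018],[.138,0,.042]]);lip=c([(93,91),(280,91),(106,513),(263,513),(184,563)])
    for v in([(K,E,lo,lop)],[(K,E,li,lip)],[(K,E,lo,lop),(K,E,li,lip)]):
        p,e=fit(v,P["tray"]);print(p.round(4),e.max(0),e.mean(0).round(1))
P["tray"]=p.tolist()
K,E=W("rail")
lo=L([[-.15,-.035,.01],[-.15,.035,.01],[.15,-.035,.01],[.15,.035,.01],[.138,0,.042]]);lop=c([(82,27),(323,25),(110,550),(300,551),(205,565)])
p,e=fit([(K,E,lo,lop)],P["rail"]);print("rail",p.round(4),e.tolist());P["rail"]=p.tolist()
# top glass centres -> local rail coords
tops={"stepped":((195,154),.082,-.09),"prism":((202,290),.074,-.03),"slim":((200,418),.094,.03),"stub":((204,516),.066,.09)}
for n,(q,z,x) in tops.items():
    w=back(c([q])[0],z,K,E); d=w[:2]-p[:2]; cc,s=np.cos(p[2]),np.sin(p[2]);loc=[cc*d[0]+s*d[1],-s*d[0]+cc*d[1]]
    print(n,w.round(4),np.round(loc,4),"expect",x); P[n]=loc
cor=[back(q,.074,K,E) for q in c([(135,240),(253,238),(272,324),(150,328)])]  # prism top corners
ed=[np.arctan2(*(cor[(i+1)%4]-cor[i])[1::-1]) for i in range(4)];print("prism yaw edges rel rail",[round(((a-p[2]+np.pi/4)%(np.pi/2))-np.pi/4,3) for a in ed],[round(float(np.linalg.norm(cor[(i+1)%4]-cor[i])),4) for i in range(4)])
json.dump(P,open("p.json","w"))
E
```

```text
tray z 0.01
[ 0.5238 -0.2541  0.0772] [0.5 1.5] [0.4 1. ]
[ 0.5237 -0.2544  0.076 ] [0.7 0.5] [0.3 0.4]
[ 0.5237 -0.2543  0.0765] [0.7 1.4] [0.4 0.6]
tray z 0.018
[ 0.5253 -0.254   0.0773] [1.3 5.8] [1.  3.2]
[ 0.5237 -0.2544  0.076 ] [0.7 0.5] [0.3 0.4]
[ 0.5239 -0.2543  0.0763] [1.4 4.9] [0.7 1.8]
rail [0.5346 0.2572 0.1653] [[0.1, 1.1], [0.0, 0.6], [0.3, 2.2], [0.4, 1.5], [0.2, 0.3]]
stepped [0.4488 0.2402 0.082 ] [-0.0874 -0.0027] expect -0.09
prism [0.5065 0.2514 0.074 ] [-0.0287 -0.001 ] expect -0.03
slim [0.5615 0.2597 0.094 ] [ 0.0269 -0.0019] expect 0.03
stub [0.6259 0.2717 0.066 ] [ 0.0924 -0.0007] expect 0.09
prism yaw edges rel rail [np.float64(0.022), np.float64(0.143), np.float64(0.051), np.float64(0.081)] [0.0312, 0.0398, 0.0336, 0.0406]
```

```bash
cat >> h.py <<'E'
import json
G={"stub":.036,"slim":.050,"prism":.038,"stepped":.056}
def pick(n,dyaw=0):
    P=json.load(open("p.json"));r=P["rail"];a=r[2]+dyaw;q=quat((-np.sin(a),np.cos(a)))
    z=.014+G[n]-bot.grip_depth
    bot.set_gripper(1.0,40);bot.move_pose(pw(r,*P[n],z+.12),q)
    bot.move_linear(pw(r,*P[n],z),speed=.15);bot.set_gripper(0.0,40)
    w=bot.read_gripper_width();bot.move_linear(pw(r,*P[n],z+.02),speed=.08)
    bot.move_linear(pw(r,*P[n],.21),speed=.2)
    print(n,"width",w,bot.read_gripper_width(),bot.read_ft_force(),bot.read_clock())
def place(n,x,off=(0,0),dyaw=0):   # off: measured piece offset in tray frame
    P=json.load(open("p.json"));t=P["tray"];a=t[2]+dyaw;q=quat((-np.sin(a),np.cos(a)))
    z=.010+G[n]-bot.grip_depth;X=x-off[0];Y=-off[1]
    bot.move_pose(pw(t,X,Y,.21),q);bot.move_linear(pw(t,X,Y,z+.008),speed=.15)
    hit=bot.move_linear(pw(t,X,Y,z-.005),speed=.015,until_force=2.5)
    print("hit",hit,"TCP z - nominal",round(bot.read_position()[2]-z,4))
    bot.set_gripper(1.0);bot.move_linear(pw(t,X,Y,.21),speed=.2);print(bot.read_clock())
E
python3 - <<'E'
from h import *
pick("stub")
im=bot.camera("wrist");cv2.imwrite("pics/held1.png",im[:,:,::-1])
E
```

```text
stub width 0.4581869602552969 0.4608815133745358 [-0.62852273 -0.04170557 -2.33864181] 8.3833
```

View pics/held1.png

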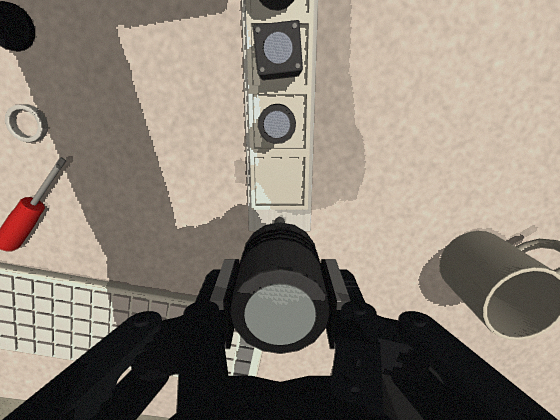

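Stub is held upright between the pads (glass at 280,312), and its nest is empty (280,180). Now I'll place it and pick the slim.

```bash
python3 - <<'E'
from h import *
place("stub",-.09)
im=bot.camera("wrist");cv2.imwrite("pics/pl1.png",im[:,:,::-1])
pick("slim")
im2=bot.camera("wrist");cv2.imwrite("pics/held2.png",im2[:,:,::-1])
cv2.imwrite("pics/c2.png",cv2.resize(np.hstack([im,im2])[:,:,::-1],(800,300)))
E
```

```text
hit True TCP z - nominal 0.0008
13.9333
slim width 0.34135976265882173 0.34297131102109396 [-0.61227672 -0.16677393 -1.6850994 ] 18.9167
```

View pics/c2.png

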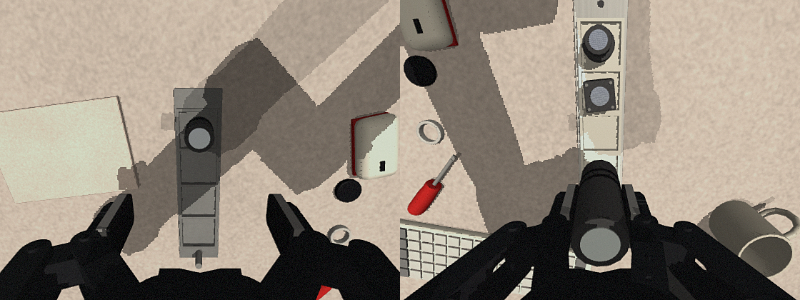

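The stub stands in the robot-end cell (about 199,137 in the left half), and the slim is held upright. I'll do the remaining moves with a gripper-width check between them.

```bash
python3 - <<'E'
from h import *
place("slim",-.03)
pick("prism",.07)
assert bot.read_gripper_width()>.3
place("prism",.03)
im=bot.camera("wrist")
pick("stepped")
im2=bot.camera("wrist")
cv2.imwrite("pics/c3.png",cv2.resize(np.hstack([im,im2])[:,:,::-1],(800,300)))
E
```

```text
hit True TCP z - nominal 0.0005
24.2333
prism width 0.41590070641414534 0.41371048420547946 [-0.10513464 -0.32456775 -2.47140713] 29.1083
hit True TCP z - nominal 0.0007
34.4083
stepped width 0.33994011115006934 0.3356170416383536 [-0.40487508 -1.00366198 -1.88391022] 39.25
```

View pics/c3.png

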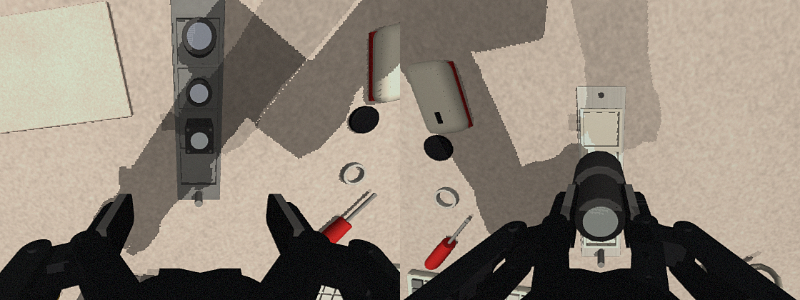

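Stub, slim and prism stand in a row in the tray with the cell by the post empty, and the stepped piece is held upright. I'll place it and check from above and from the side.

```bash
python3 - <<'E'
from h import *
place("stepped",.09)
P=json.load(open("p.json"));t=P["tray"]
bot.move_pose(pw(t,-.01,0,.25),quat((-np.sin(t[2]),np.cos(t[2]))))
K,E=wristE();im=bot.camera("wrist");np.savez("fin.npz",K=K,E=E);d=im.copy()
for n,x,h in(("stub",-.09,.062),("slim",-.03,.09),("prism",.03,.07),("stepped",.09,.078)):
    q=proj([pw(t,x,0,h)],K,E)[0];cv2.drawMarker(d,tuple(int(round(v)) for v in q),(255,0,0),0,5,1)
    b=bot.search_frame("wrist",n)[:1];print(n,q.round(),[(np.round(k["bbox"]).tolist(),round(k["confidence"],2)) for k in b])
s=bot.camera("side");sc=bot.camera("scene")
a=cv2.resize(d[15:305,225:335],None,fx=2,fy=2,interpolation=2);b=cv2.resize(s[120:200,220:380],(400,290))
c=cv2.resize(sc[145:300,105:215],(400,290))
cv2.imwrite("pics/fin.png",np.hstack([a,np.vstack([b,c])])[:,:,::-1]);print(bot.read_clock())
E
```

```text
hit True TCP z - nominal 0.0005
44.4833
stub [278. 103.] [([261.0, 80.0, 38.0, 40.0], 0.91)]
slim [278. 170.] [([266.0, 144.0, 31.0, 40.0], 0.91)]
prism [279. 223.] [([263.0, 193.0, 35.0, 44.0], 0.69)]
stepped [279. 277.] [([261.0, 237.0, 34.0, 50.0], 0.66)]
45.3417
```

View pics/fin.png

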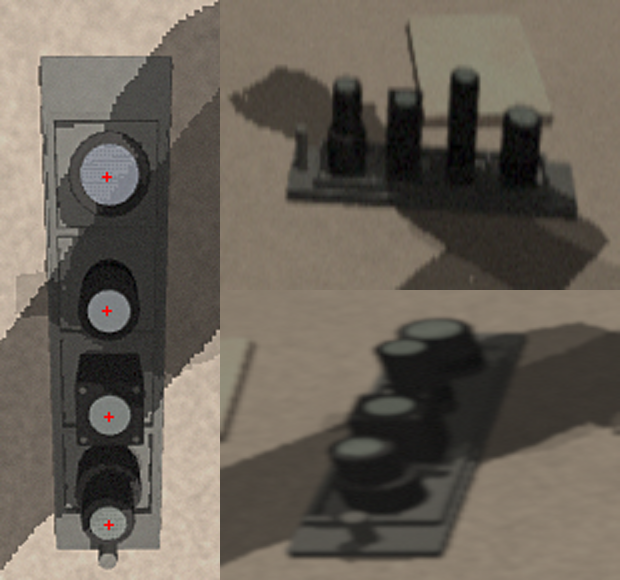

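All four glasses sit within a pixel or two of the predicted centres of their cells. The pieces stand upright in the right order, and the gripper is clear of everything.

```bash
python3 -c "
from cell import bot
bot.close_job();print('done')"
```

```text
the job is handed in; nothing more can be done
done
```

All four optics are in the tray in reverse order, and I handed the job in at about 45 s of the 99 s allowed. Counted from the tray's post, the cells now hold stepped, prism, slim and stub.

- **Put-down:** each piece was lowered slowly until it touched. Contact came within 1 mm of the expected floor height every time.
- **Final check:** in the last wrist picture all four glasses sit about 1–2 px (roughly 1–3 mm) from where the centre of the cell should appear. The side and scene views show all four pieces upright, with the open gripper held clear above the tray.
- **Disagreements:** my first pose estimate from the scene camera was about 4 mm off. I corrected it from close-up wrist pictures before the first grasp. No check failed after that.

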